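Wedge a board tight in a sanding jig

ROBOT

A 7-joint arm with a two-finger parallel gripper is mounted at the origin on the work surface. World frame = base frame: x ahead of the robot, y to its left, z up, the work surface at z = 0. Lengths are in mm, angles in rad, forces in N, time in s.
With the tool pointing down it reaches from about 425 to 825 mm from the base axis. Payload 3.6 kg.
Tool frame: the origin (TCP) lies at the very end of the fingers, on their centre line; the grasp point (between the pads) lies 19 mm behind it; z points along the fingers, y is the direction in which the jaws open and shut (so a half turn about z gives the same grasp; the last joint's range is limited). The gripper opens to 85 mm and grips with 20 to 120 N. Pads are 22 mm wide; open, the fingers measure 114 mm over their backs; the gripper's body (76 mm by 85 mm) begins 54 mm behind the grasp point. The pads swing forward as they close: fully open they stand 13 mm farther back than shut.
Start: joints at [1.208, 0.615, -0.013, 1.423, 0.008, 1.103, -0.04], TCP at [214.201, -613.662, 231.297] pointing down, gripper open.
Joint ranges: [-3.12, 3.12], [-0.3, 2.06], [-1.34, 1.32], [0.26, 2.42], [-1.36, 4.5], [0.01, 1.98], [-2.84, 2.84]. Speed limits (rad/s): [2.79, 2.79, 3.14, 3.14, 3.14, 3.14, 3.14].

INTERFACE

Orientations are given as a rotation vector (axis times angle).
In Python, from workcell import ctrl, eyes, job gives the robot as it stands.
- The arm moves only by the tool drive_tool, never from a script. Its argument "rows" is a list of rows, each a list of 3 entries, a list of its own where there are three numbers: the opening, from 0 (shut) to 1 (fully open), then the shift along the tool's x, y, z in cm, then the turn about the tool's z in rad. In form: [[claw, [tx, ty, tz], turn], ...]. A call has 1 to 12 rows; each row shifts and turns the commanded pose from where the row before left it, along the tool's axes as they then stand; what a row does not reach is not made up. A row lasts 1/10 s, in which the tool goes at most 50 mm and 8.59 degrees, less where a joint would pass 70% of its speed; a pose out of reach is approached as far as the arm can. A call is refused whole if a number of a shift passes 5 or a number of a turn 0.15, either way. A call with a gripper value outside its range is refused whole. The fingers move at their own pace and stop on an object; "grip_force" is the grip in N (left out, the last holds). Time passes only in rows, so rows that do not move let the fingers close. It gives the time, the measured TCP pose, the force and the opening at its end, in the units of the state.
- ctrl.get_state(): the state, without advancing time (a new reading comes with each control period).
- eyes.camera(name): name is "side" or "top" or "wrist"; returns the picture (400x640x3 uint8, blue, green, red); there is no depth.
- eyes.get_calibration(name): a dict with "fov_y" (degrees; the focal length in pixels is half the picture's height over the tangent of half this angle, whatever the lens; pixels are square), "cx", "cy" (the principal point, pixels), "eye" and "rotation" of the camera in the world. Camera axes: x right, y down, z forward; pixel columns grow to the right and rows downward; lengths in mm; the calibration is good to about 2 mm. A picture is of the moment at which its call begins: read the wrist's pose just before it. get_calibration takes no time and is no camera call; for the wrist camera it gives the pose at the moment of the call.
- job.finish_job(): hands the job in, once; it reports no verdict.
The state is a dict: "clock": time; "joints": joint angles; "dq": joint speeds; "effort": joint torques, N m; "eef_pos": TCP position; "tcp_rot": TCP orientation; "force": force on the tool from outside, world axes, zero at the start; "moment": the same for the moment, N m; "width": opening from 0.0 (shut) to 1.0 (fully open).
Only numpy, scipy, OpenCV 4.12 (cv2) and the standard library are available. Lean on these libraries where they do the work, as an engineer would, in place of code of your own. Each camera call takes 0.05 s, during which the arm holds its last target.

TASK

Get the oak board ready for sanding: lay it flat on the bed of the plywood jig, its long edge along the straight side stop and its end up against the end stop. Then set the loose wooden wedge, thin end first, in the tapering slot between the board and the slanted fence, and tap its thick end until it goes no further and the board is locked tight against the side stop. Leave the cork sanding block and the glue bottle where they stand.

Things in the scene. Friction and masses are not known exactly. Their poses are not given: they have to be found in the camera images.
- jig: Fixed wedge-clamping jig. Origin on the bench surface, z up. In its frame (mm): plywood bed over x -150..130, y -85..85, its surface at z 18; on it three dark strips with tops at z 34 (side stop, end stop, slanted fence). The slot between board and fence has its mouth towards -x (bed clear from x -150 to -75); the wedge is driven towards +x.
- side_stop (a point): Top edge of the straight side stop's face, at (10, -65, 34) mm in the jig's frame. The face looks to jig +y; the strip spans x -75..95, y -85..-65. Axes as the jig.
- end_stop (a point): Top edge of the end stop's face, at (95, -42, 34) mm in the jig's frame. The face looks to jig -x; the strip spans x 95..115, y -85..0. Axes as the jig.
- fence (a point): Middle of the top edge of the slanted fence's face, at (-10, 9, 34) mm in the jig's frame; axes as the jig. The face looks to jig -y and runs straight from (-69, 17) to (50, 2); the strip is 24 mm thick behind it. With the board against the side stop the slot narrows by 1 mm in 8 mm towards +x.
- jig_seat (a point): Point fixed on the jig, at (15, -37, 38) mm in its frame: the centre of the board when it lies on the bed against both stops. Axes as the jig; the board's long axis then lies along jig x, either way round.
- jig_lock (a point): Point fixed on the jig, at (-35, 2, 33) mm in its frame (axes as the jig): where the wedge's centre comes when tight (to a few mm). The wedge's yaw is then the jig's minus 0.06 rad, thin end to +x, thick end 30 mm proud of the board. Drawn back 45 mm along its length it has about 5 mm sideways play in all.
- board_mid (a point): Centre (half-way up) of the loose pale oak board, a block 160 (x) x 56 (y) x 40 (z) mm, about 0.25 kg, flat on the bench on one side of the jig; the wedge is on the other. Grip it across its 56 mm width; in the jig its upper 24 mm stands above the strips.
- wedge_mid (a point): Centre (half-way up and along) of the loose wooden wedge, 120 long (x), 30 high, about 60 g. From above it tapers evenly on both sides from 29 mm wide at the thick end (-x) to 14 mm at the thin end (+x). Grip it across its width near the thick end. Friction holds it in the slot; tapping it tight takes about 10 to 20 N on the thick end, closed fingers will do.
- wedge_tip (a point): Middle of the wedge's thin end face, 60 mm from its centre along its +x.
- wedge: The wedge; origin on its underside, 15 mm below wedge_mid.
- board: The board; origin on its underside, 20 mm below board_mid.
- sanding_block: Bystander: cork sanding block 110 x 60 x 28 mm on the bench beyond the work; origin at the centre of its underside. Leave it alone.
- glue: Bystander: standing plastic glue bottle, 64 mm across, 150 mm tall, on the bench beyond the work; origin at the centre of its underside. Leave it alone.
Not all that is in view belongs to the job. There is more than one size of the wedge; the job needs the smallest.

How it is judged (in metres and radians):
On the way, in this order (a step that is already met when the one before it is completed fails the run):
1. the board lies flat on the jig's bed between side stop and slanted fence, let go (z of board_mid in the frame of jig between 0.035 and 0.041 m and angle between board_mid's own z axis and vertical below 0.035 rad and x of board_mid in the frame of jig between -0.01 and 0.019 m and y of board_mid in the frame of jig between -0.041 and -0.022 m and contact force between board and the fingers below 0.1 N), for 0.2 s.
2. the wedge lies on the bed with its thin end in the slot's mouth (z of wedge_mid in the frame of jig between 0.03 and 0.036 m and y of wedge_mid in the frame of jig between -0.012 and 0.022 m and x of wedge_mid in the frame of jig between -0.115 and -0.02 m and x of wedge_tip in the frame of jig above -0.07 m), for 0.1 s.
At the end, for the whole second after the job is handed in: Board flat on the bed (2 deg), gap to the side stop under 1.5 mm, to the end stop under 6 mm; wedge flat in the slot, thin end leading, centre from 7 mm short of to 10 mm past the lock point, pressing on board and on jig with over 3 N each; both at rest, let go (z of board_mid in the frame of jig between 0.035 and 0.041 m and angle between board_mid's own z axis and vertical below 0.035 rad and x of board_mid in the frame of jig between 0.009 and 0.018 m and y of board_mid in the frame of jig between -0.04 and -0.0355 m and angle between the x axis of board and the x axis of jig, either way round below 0.03 rad and z of wedge_mid in the frame of jig between 0.03 and 0.036 m and x of wedge_mid in the frame of jig between -0.042 and -0.025 m and y of wedge_mid in the frame of jig between -0.004 and 0.0075 m and x of wedge_tip in the frame of jig above 0.015 m and angle between wedge_mid's own z axis and vertical below 0.06 rad and contact force between wedge and board above 3 N and contact force between wedge and jig above 3 N and linear speed of each of wedge, board below 0.01 m/s); the robot touches nothing.
It fails at once if the cork sanding block is moved more than 20 mm (distance of sanding_block from where it was at the start of the episode above 0.02 m).
It fails at once if the glue bottle is moved more than 20 mm or tipped (distance of glue from where it was at the start of the episode above 0.02 m or angle between glue's own z axis and vertical above 0.3 rad).
It also fails if it takes over 72 s, if anything falls off the work surface, if the arm or the gripper's body presses on something with over 40 N, if the wrist force passes 120 N, or if a joint passes its speed limit or range.

## Working session

There is one attempt and no reset: what is moved stays moved. The work goes in short steps, Python scripts to look and compute and a tool call to move; the robot and the scene stay as the last step left them, time stands still between calls to the robot, and variables do not carry over. Pictures are saved under pics/ and viewed, and the job is handed in when it is done.

Besides the shell and the picture viewer there is one more tool, called as name(argument=value, ...), one argument or row to a line, values as JSON. drive_tool: Moves the arm, as the interface text tells. Its arguments: {"type":"object","properties":{"rows":{"type":"array","items":{"type":"array"}},"grip_force":{"type":"number"}},"required":["rows"]}

```bash
ls; mkdir -p pics; python3 - <<'E'
from workcell import ctrl, eyes, job
import cv2
print(ctrl.get_state())
for n in ("side","top","wrist"):
    c=eyes.get_calibration(n); print(n,c)
    cv2.imwrite(f"pics/{n}0.png",eyes.camera(n))
E
```

```text
pics
{'clock': 0.0, 'joints': array([ 1.20850242,  0.615907  , -0.01264556,  1.42494528,  0.00808857,
        1.10340307, -0.04041424]), 'dq': array([ 0.0013473 ,  0.00318897,  0.00018508, -0.0005544 ,  0.00030293,
        0.00053058,  0.00219536]), 'effort': array([-2.84348016e-05, -4.69216347e+01,  2.58868597e-01, -1.71032560e+01,
        9.91198031e-03,  9.65305982e-03, -4.74170463e-06]), 'eef_pos': array([ 213.95372383, -612.94433862,  230.13063666]), 'tcp_rot': array([-3.09485986e+00, -5.24669316e-01,  7.03871641e-04]), 'force': array([ 0.0909482 ,  0.1158512 , -0.47641042]), 'moment': array([-0.00207907, -0.05556707, -0.01164357]), 'width': 1.003818600981427}
side {'fov_y': 53.65758331217923, 'cx': 317.4518795288803, 'cy': 203.7942872574592, 'eye': array([-81.60451127, 739.53817798, 798.57276564]), 'rotation': array([-0.99278511,  2.38049697, -1.14720936])}
top {'fov_y': 44.56559987808289, 'cx': 318.254257330334, 'cy': 197.42792866735263, 'eye': array([ 477.00416506,   74.11745695, 1492.54448858]), 'rotation': array([-2.16429518,  2.20409047, -0.08824293])}
wrist {'fov_y': 66.61758892528367, 'cx': 319.45821632658556, 'cy': 195.99949191156472, 'eye': array([ 278.04079349, -589.7012944 ,  373.09029235]), 'rotation': array([ 2.37426564, -1.68696483, -0.23383148])}
```

View pics/top0.png

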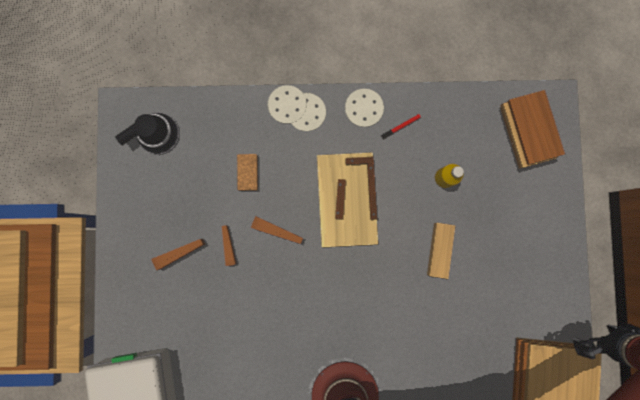

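View pics/side0.png

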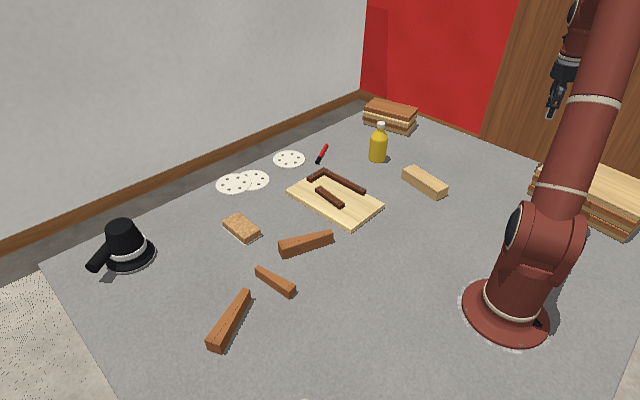

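View pics/wrist0.png

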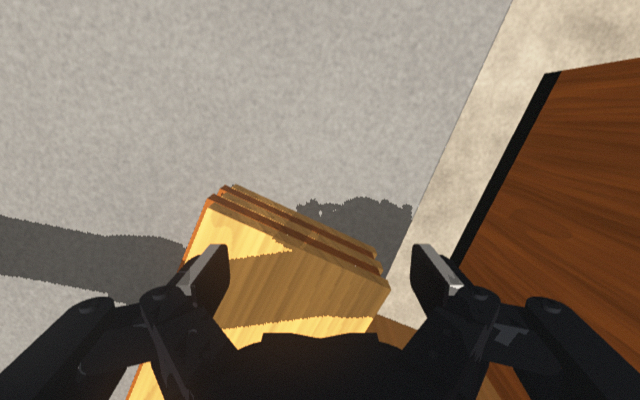

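```bash
cat > h.py <<'E'
import numpy as np, cv2
from scipy.spatial.transform import Rotation as R
from workcell import ctrl, eyes, job
def f(c): return 200/np.tan(np.radians(c['fov_y'])/2)
def ray(c,uv):
    uv=np.atleast_2d(np.asarray(uv,float)); F=f(c)
    d=np.c_[(uv[:,0]-c['cx'])/F,(uv[:,1]-c['cy'])/F,np.ones(len(uv))]
    return c['eye'],R.from_rotvec(c['rotation']).apply(d)
def plane(c,uv,z):
    e,d=ray(c,uv); t=(z-e[2])/d[:,2]; return e+d*t[:,None]
def proj(c,P):
    q=R.from_rotvec(c['rotation']).inv().apply(np.atleast_2d(P)-c['eye']); F=f(c)
    return np.c_[c['cx']+F*q[:,0]/q[:,2],c['cy']+F*q[:,1]/q[:,2]]
def tool(c=None):
    s=ctrl.get_state(); M=R.from_rotvec(s['tcp_rot']); return s['eef_pos'],M.as_matrix()
def shot(n,name):
    c=eyes.get_calibration(n); im=eyes.camera(n); cv2.imwrite(f'pics/{name}.png',im); np.savez(f'pics/{name}.npz',**c); return c,im
def load(name):
    return dict(np.load(f'pics/{name}.npz')),cv2.imread(f'pics/{name}.png')
E
python3 - <<'E'
from h import *
c=eyes.get_calibration('top'); 
for n,u,z in [('bed',[(318,155),(372,153),(378,245),(322,247)],18),('board',[(435,223),(455,225),(448,279),(429,277)],40),('wedge',[(222,226),(229,225),(236,264),(225,266)],30),('glue',[(448,176)],0),('cork',[(238,154),(257,154),(258,190),(238,190)],28),('w2',[(253,218),(303,242)],30)]:
    print(n,plane(c,u,z).round().tolist())
im=cv2.imread('pics/top0.png')
cv2.imwrite('pics/topz.png',cv2.resize(im[130:290,200:470],None,fx=2.9,fy=2.9,interpolation=cv2.INTER_CUBIC))
p,M=tool(); print(p,M.round(3)); w=eyes.get_calibration('wrist')
print(M.T@(w['eye']-p), (M.T@R.from_rotvec(w['rotation']).as_matrix()).round(3))
E
```

```text
bed [[720.0, 65.0, 18.0], [723.0, -100.0, 18.0], [443.0, -110.0, 18.0], [441.0, 59.0, 18.0]]
board [[506.0, -279.0, 40.0], [499.0, -338.0, 40.0], [340.0, -311.0, 40.0], [347.0, -255.0, 40.0]]
wedge [[509.0, 356.0, 30.0], [511.0, 335.0, 30.0], [395.0, 315.0, 30.0], [390.0, 348.0, 30.0]]
glue [[651.0, -334.0, 0.0]]
cork [[726.0, 308.0, 28.0], [725.0, 250.0, 28.0], [615.0, 248.0, 28.0], [616.0, 308.0, 28.0]]
w2 [[531.0, 264.0, 30.0], [457.0, 115.0, 30.0]]
[ 214.03047032 -613.12206929  230.39119445] [[ 0.944  0.33  -0.001]
 [ 0.33  -0.944  0.002]
 [-0.    -0.002 -1.   ]]
[  68.1516233    -1.24394809 -142.85094525] [[-0.001 -0.963 -0.268]
 [ 1.    -0.001 -0.001]
 [ 0.    -0.268  0.963]]
```

View pics/topz.png

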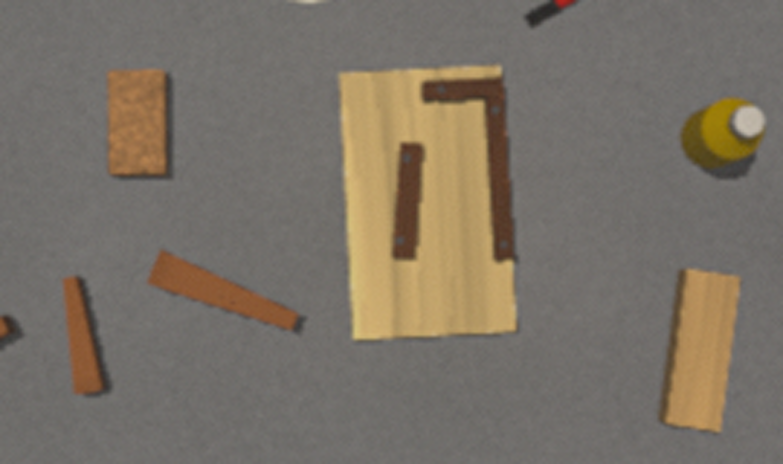

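drive_tool(
  rows=[
    [1, [3, -2.3, 0], 0],
    [1, [3, -2.3, 0], 0],
    [1, [3, -2.3, 0], 0],
    [1, [3, -2.3, 0], 0],
    [1, [3, -2.3, 0], 0],
    [1, [3, -2.3, 0], 0],
    [1, [3, -2.3, 0], 0],
    [1, [3, -2.3, 0], 0],
    [1, [3, -2.3, 0], 0],
    [1, [3, -2.3, 0], 0],
  ],
  grip_force=60,
)

```text
clock: 1.15
eef_pos: [422.2, -296.2, 231.2]
tcp_rot: [-3.097, -0.525, 0.0]
force: [0.4, -0.2, -0.1]
width: 0.999
```

drive_tool(
  rows=[
    [1, [0, 0, 0], 0.126],
    [1, [0, 0, 0], 0.126],
    [1, [0, 0, 0], 0.126],
    [1, [0, 0, 0], 0.126],
    [1, [0, 0, 0], 0],
  ],
)

```text
clock: 1.65
eef_pos: [421.5, -297.3, 231.1]
tcp_rot: [-3.13, 0.263, 0.001]
force: [0.0, 0.3, -0.1]
width: 1.0
```

```bash
python3 - <<'E'
from h import *
c,im=shot('wrist','w1'); p,M=tool(); print(p,M.round(3).tolist())
E
```

```text
[ 421.57712347 -297.37688873  231.12027472] [[0.986, -0.165, -0.001], [-0.165, -0.986, 0.0], [-0.001, -0.0, -1.0]]
```

View pics/w1.png

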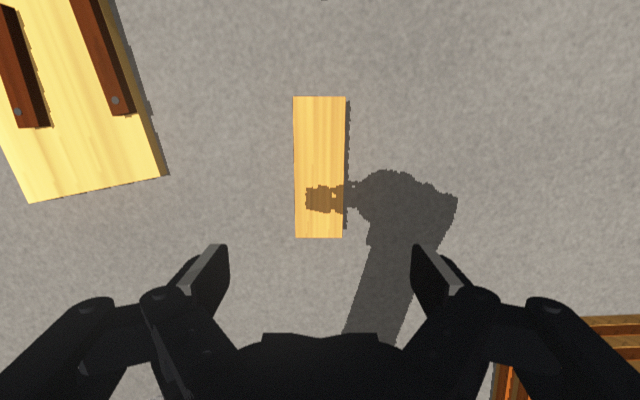

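Wrist view: the board spans about (293,97) to (345,237), upright in the picture. The jig's near end is at the top left.

```bash
cat >> h.py <<'E'
def sat(im): return cv2.cvtColor(im,cv2.COLOR_BGR2HSV)
def blobs(mask,amin=300):
    cs,_=cv2.findContours(mask,cv2.RETR_EXTERNAL,cv2.CHAIN_APPROX_NONE)
    return sorted([k for k in cs if cv2.contourArea(k)>amin],key=cv2.contourArea,reverse=True)
E
python3 - <<'E'
from h import *
c,im=load('w1'); h=sat(im); m=((h[...,1]>70)&(h[...,0]<35)&(h[...,2]>60)).astype(np.uint8)*255
m[240:]=0
for k in blobs(m):
    x,y,w,hh=cv2.boundingRect(k); print((x,y,w,hh),cv2.contourArea(k))
    if 280<x<300:
        pts=plane(c,k[:,0,:]+0.0,40)[:,:2].astype(np.float32)
        r=cv2.minAreaRect(pts); print(r, cv2.boxPoints(r).round(1).tolist())
E
```

```text
(0, 0, 168, 204) 25066.5
(292, 96, 54, 143) 7054.5
((424.54522705078125, -295.6721496582031), (56.69657516479492, 160.1052703857422), 80.14236450195312) [[340.79998779296875, -309.8999938964844], [498.6000061035156, -337.29998779296875], [508.29998779296875, -281.3999938964844], [350.5, -254.0]]
```

drive_tool(
  rows=[
    [1, [0.27, -0.22, 3.6], 0.006],
    [1, [0, 0, 3.6], 0],
    [1, [0, 0, 3.6], 0],
    [1, [0, 0, 3.6], 0],
    [1, [0, 0, 3.6], 0],
    [1, [0, 0, 2.4], 0],
    [1, [0, 0, 1.2], 0],
    [1, [0, 0, 0], 0],
    [0, [0, 0, 0], 0],
    [0, [0, 0, 0], 0],
    [0, [0, 0, 0], 0],
    [0, [0, 0, 0], 0],
  ],
  grip_force=60,
)

```text
clock: 2.9
eef_pos: [425.6, -296.7, 17.1]
tcp_rot: [3.128, -0.273, 0.005]
force: [-0.2, 1.2, 6.4]
width: 0.639
```

drive_tool(
  rows=[
    [0, [0, 0, 0], 0],
    [0, [0, 0, 0], 0],
    [0, [0, 0, 0], 0],
  ],
)

```text
clock: 3.2
eef_pos: [425.7, -296.7, 17.1]
tcp_rot: [3.128, -0.273, 0.005]
force: [-0.7, -0.6, 6.0]
width: 0.642
```

```bash
python3 - <<'E'
from h import *
c,im=shot('wrist','w2')
E
```

```text
(no output)
```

View pics/w2.png

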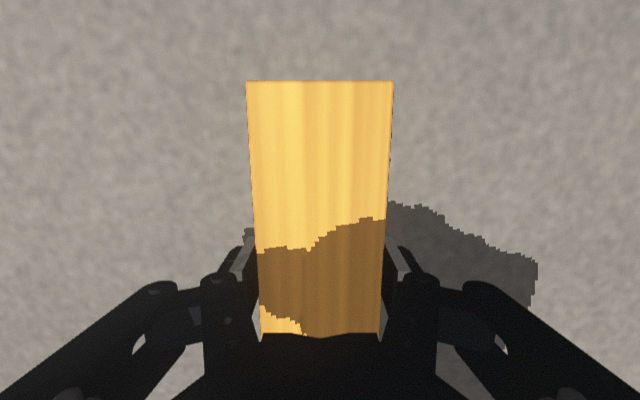

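drive_tool(
  rows=[
    [0, [0, 0, -1], 0],
    [0, [0, 0, -3], 0],
    [0, [0, 0, -4], 0],
    [0, [0, 0, -4], 0],
    [0, [0, 0, -4], 0],
    [0, [0, 0, -4], -0.104],
    [0, [0, 0, -4], -0.104],
    [0, [2.72, -1.24, 0], 0],
    [0, [2.72, -1.24, 0], 0],
    [0, [2.72, -1.24, 0], 0],
    [0, [2.72, -1.24, 0], 0],
    [0, [2.72, -1.24, 0], 0],
  ],
)

```text
clock: 4.45
eef_pos: [558.5, -228.4, 255.5]
tcp_rot: [-3.141, -0.053, 0.002]
force: [-0.2, 0.8, -4.0]
width: 0.641
```

drive_tool(
  rows=[
    [0, [0, 0, 0], 0],
    [0, [0, 0, 0], 0],
  ],
)

```text
clock: 4.65
eef_pos: [558.0, -228.4, 255.0]
tcp_rot: [-3.141, -0.056, 0.003]
force: [-0.3, -0.9, -3.0]
width: 0.642
```

```bash
python3 - <<'E'
from h import *
p,M=tool(); print(p,M.round(4).tolist())
c,im=shot('wrist','w3')
E
```

```text
[ 558.00639211 -228.37502543  254.9774176 ] [[0.9994, 0.0358, -0.0019], [0.0358, -0.9994, 0.0005], [-0.0019, -0.0006, -1.0]]
```

View pics/w3.png

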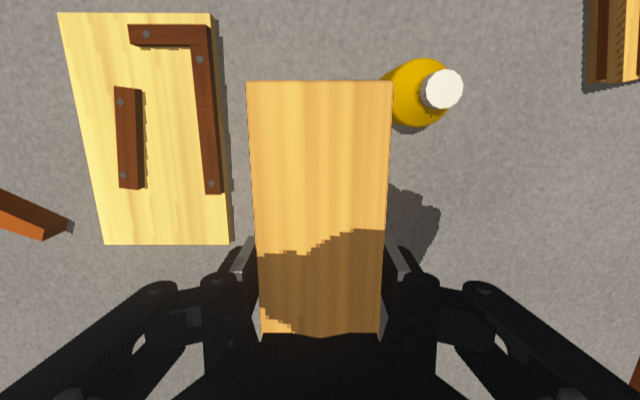

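```bash
python3 - <<'E'
from h import *
c,im=load('w3'); h=sat(im)
tan=((h[...,1]>60)&(h[...,0]>12)&(h[...,0]<35)&(h[...,2]>120)).astype(np.uint8)*255; tan[:,240:]=0
dark=((h[...,0]<15)&(h[...,1]>80)&(h[...,2]<140)).astype(np.uint8)*255; dark[:,240:]=0
allm=tan|dark; 
k=blobs(allm)[0][:,0,:].astype(float)
def line(P):
    P=P.astype(np.float32); vx,vy,x,y=cv2.fitLine(P,cv2.DIST_HUBER,0,0.01,0.01).ravel(); 
    return np.array([x,y]),np.array([vx,vy])
W=plane(c,k,18)[:,:2]
def sel(a): 
    return W[a]
L=sel((k[:,0]<103)&(k[:,1]>25)&(k[:,1]<235)&(np.abs(k[:,0]-(58+(k[:,1]-13)*47/232))<6))
B=sel((k[:,1]>238)&(k[:,0]>115)&(k[:,0]<222))
T=sel((k[:,1]<18)&(k[:,0]>68)&(k[:,0]<200))
Rr=sel((k[:,0]>224)&(k[:,1]>200)&(k[:,1]<238))
for n,P in zip('LBTR',(L,B,T,Rr)):
    if len(P)<5: print(n,len(P)); continue
    p,d=line(P); d=d*np.sign(d[0] if abs(d[0])>abs(d[1]) else -d[1]); print(n,len(P),p.round(1),d.round(4), 'yaw',np.arctan2(d[1],d[0]) if n in 'LR' else np.arctan2(d[0],-d[1]))
cv2.imwrite('pics/dark3.png',cv2.resize(np.hstack([im[0:260,40:250],cv2.cvtColor(dark[0:260,40:250],cv2.COLOR_GRAY2BGR)]),None,fx=1.9,fy=1.9))
E
```

```text
L 209 [589.1  66.8] [0.9995 0.032 ] yaw 0.032003373
B 106 [444.2 -12.9] [ 0.0354 -0.9994] yaw 0.035388667
T 131 [723.6  -5.8] [ 0.0345 -0.9994] yaw 0.034506753
R 37 [ 488.1 -106.9] [0.9995 0.0312] yaw 0.03122309
```

View pics/dark3.png

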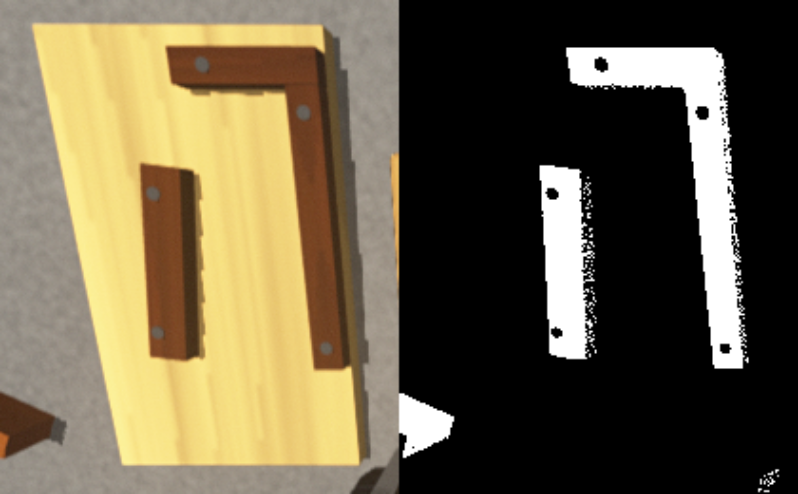

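```bash
cat >> h.py <<'E'
JO=np.array([594.1,-18.2]); JY=0.0335
def tojig(P,O=None,y=None):
    O=JO if O is None else O; y=JY if y is None else y
    d=np.atleast_2d(P)[:,:2]-O; C,S=np.cos(y),np.sin(y); return np.c_[d[:,0]*C+d[:,1]*S,-d[:,0]*S+d[:,1]*C]
def fromjig(P):
    P=np.atleast_2d(P); C,S=np.cos(JY),np.sin(JY); return JO+np.c_[P[:,0]*C-P[:,1]*S,P[:,0]*S+P[:,1]*C]
def go(P,yaw=None):
    "print tool-frame shift (cm) at current orientation, to world point P; and turn to tool-x yaw"
    p,M=tool(); d=M.T@(np.asarray(P)-p)/10; y=np.arctan2(M[1,0],M[0,0]); print('tcp',p.round(1),'yaw',y.round(4),'shift cm',d.round(2),'turn',None if yaw is None else round(y-yaw,4))
E
python3 - <<'E'
from h import *
c,im=load('w3'); h=sat(im)
dark=((h[...,0]<15)&(h[...,1]>80)&(h[...,2]<140)).astype(np.uint8)*255
pts=[]
for v in range(55,190,3):
    r=np.where(dark[v,170:230])[0]
    if len(r): pts.append((170+r[0]-0.5,v))
J=tojig(plane(c,pts,34)); print(J[::6].round(1).tolist(), np.polyfit(J[:,0],J[:,1],1))
# fence top left edge (back side, y+24) and screw spots
pts=[(40+152/1.9,194/1.9),(40+157/1.9,332/1.9),(40+303/1.9,112/1.9),(40+325/1.9,348/1.9),(40+201/1.9,64/1.9)]
print(tojig(plane(c,pts,34)).round(1).tolist())
# end stop/side stop corners: bottom of side stop top, fence
print(tojig(plane(c,[(205.5,194)],34)).round(1), tojig(plane(c,[(128.5,24.5)],34)).round(1))
# board in hand: top face height
p,M=tool(); zt=p[2]+23
b=((h[...,1]>60)&(h[...,0]>10)&(h[...,0]<35)&(h[...,2]>120)).astype(np.uint8)*255; b[:,:240]=0;b[230:]=0;b[:,375:]=b[:,375:]
u=[];l=[];r=[]
for v in range(95,215,4):
    q=np.where(b[v,240:400])[0]+240; l.append((q[0]-.5,v))
for x in range(255,380,5):
    q=np.where(b[:200,x])[0]; u.append((x,q[0]-.5))
for n,P in (('l',l),('u',u)):
    W=plane(c,P,zt); T=(W-p)@M; print(n,T[[0,len(T)//2,-1]].round(1).tolist())
go([*fromjig([13,-34])[0],100],JY)
E
```

```text
[[83.6, -65.4], [65.1, -65.5], [46.1, -65.7], [26.5, -65.8], [6.3, -66.0], [-14.5, -66.1], [-36.1, -66.3], [-58.3, -65.2]] [-5.48179794e-04 -6.58281658e+01]
[[34.0, 20.9], [-50.6, 32.5], [79.6, -74.8], [-61.0, -74.2], [104.7, -19.4]]
[[-74.8 -66. ]] [[113.5  -2.3]]
l [[74.4, -30.2, -23.2], [52.0, -30.5, -23.1], [28.8, -30.3, -23.1]]
u [[79.8, -26.4, -23.2], [79.8, -4.3, -23.2], [79.9, 17.8, -23.2]]
tcp [ 557.3 -229.6  255.1] yaw 0.0336 shift cm [  5.72 -17.61  15.5 ] turn 0.0001
```

```bash
python3 - <<'E'
from h import *
c,im=load('w2'); print(c['eye'])
h=sat(im); b=((h[...,1]>60)&(h[...,0]>10)&(h[...,0]<35)&(h[...,2]>60)).astype(np.uint8)*255
for v in (90,130,170,210):
    q=np.where(b[v,200:440])[0]+200; W=plane(c,[(q[0]-.5,v),(q[-1]+.5,v)],40); print(v,q[0],q[-1],np.linalg.norm(W[0]-W[1]).round(1),W.mean(0).round(1))
c,im=shot('side','s3'); cv2.imwrite('pics/s3z.png',cv2.resize(im[60:240,260:520],None,fx=3,fy=3,interpolation=cv2.INTER_CUBIC))
E
```

```text
[ 491.98483372 -307.07661074  160.18192418]
90 245 393 55.7 [ 499.9 -308.4   40. ]
130 248 391 55.7 [ 485.4 -306.    40. ]
170 250 388 55.6 [ 470.  -303.1   40. ]
210 253 386 55.6 [ 453.4 -300.4   40. ]
```

View pics/s3z.png

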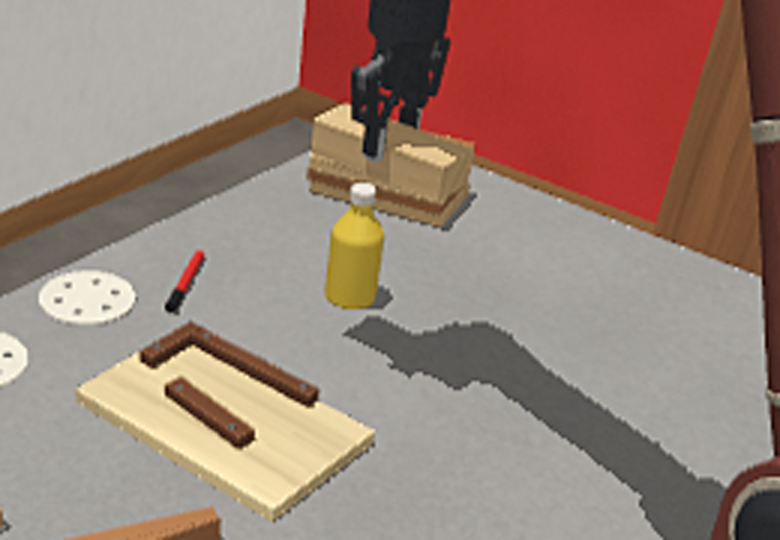

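```bash
sed -i 's/594.1,-18.2/594.1,-19.2/' h.py; python3 - <<'E'
from h import *
go([*fromjig([12,-33.5])[0],75],JY)
E
```

```text
tcp [ 557.  -230.2  255.3] yaw 0.0323 shift cm [  5.62 -17.63  18.01] turn -0.0012
```

drive_tool(
  rows=[
    [0, [0.7, -2.2, 0], 0],
    [0, [1.23, -3.85, 0], 0],
    [0, [1.23, -3.85, 0], 0],
    [0, [1.23, -3.85, 0], 0],
    [0, [1.23, -3.88, 0], 0],
    [0, [0, 0, 4], 0],
    [0, [0, 0, 4], 0],
    [0, [0, 0, 4], 0],
    [0, [0, 0, 4], 0],
    [0, [0, 0, 2], 0],
    [0, [0, 0, 0], 0],
    [0, [0, 0, 0], 0],
  ],
)

```text
clock: 5.95
eef_pos: [608.9, -52.4, 76.2]
tcp_rot: [3.141, 0.051, 0.001]
force: [0.7, 1.4, -1.5]
width: 0.64
```

```bash
python3 - <<'E'
from h import *
go([*fromjig([12,-33.5])[0],38],JY)
c,im=shot('wrist','w4')
c,im=shot('top','t4')
cv2.imwrite('pics/t4z.png',cv2.resize(im[130:290,270:440],None,fx=3.5,fy=3.5,interpolation=cv2.INTER_CUBIC))
E
```

```text
tcp [608.9 -52.4  76.2] yaw 0.0324 shift cm [-0.17 -0.02  3.82] turn -0.0011
```

View pics/w4.png

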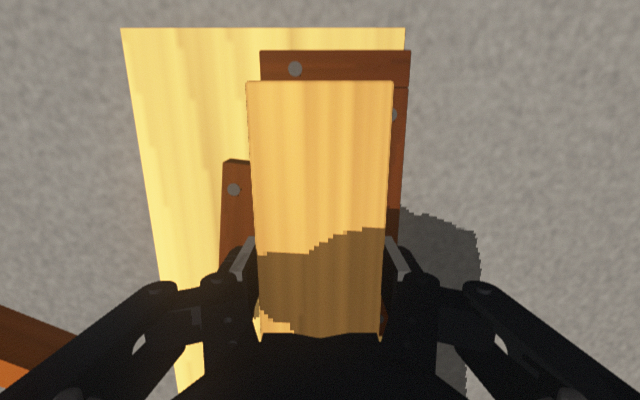

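View pics/t4z.png

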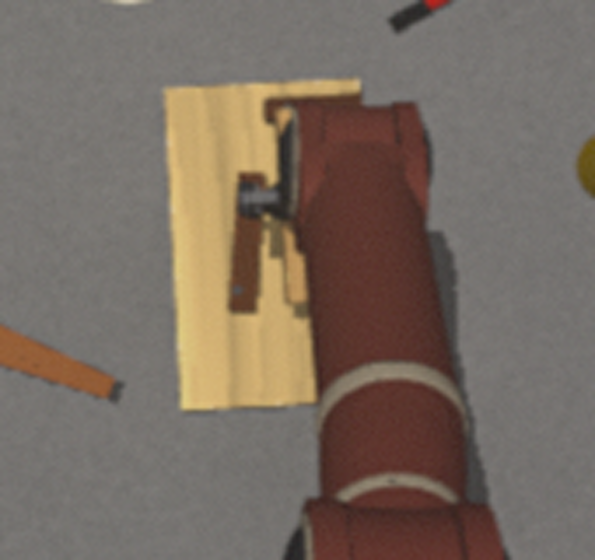

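```bash
python3 - <<'E'
from h import *
c,im=load('w4')
C,S=np.cos(JY),np.sin(JY)
W=plane(c,[(295,68.5),(393,114.5),(400,87.5),(260,51),(233.5,189),(405,28.)],34); W[5]=plane(c,[(405.5,28)],18)
W[:,1]-=1.2
print(tojig(W).round(1).tolist(),'exp (105,-20)(80,-75)(95,?)(115,0)(34,~21.5)(130,-85)')
E
```

```text
[[104.8, -19.9], [79.5, -76.9], [94.5, -80.0], [113.9, -0.6], [34.6, 20.3], [129.1, -84.9]] exp (105,-20)(80,-75)(95,?)(115,0)(34,~21.5)(130,-85)
```

drive_tool(
  rows=[
    [0, [-0.2, 0, 1.5], 0],
    [0, [0, 0, 1.5], 0],
    [0, [0, 0, 0.7], 0],
    [0, [0, 0, 0.2], 0],
    [0, [0, 0, 0.1], 0],
    [0, [0, 0, 0.1], 0],
    [0, [0, 0, 0.1], 0],
    [0, [0, 0, 0], 0],
  ],
)

```text
clock: 6.85
eef_pos: [607.1, -51.4, 35.2]
tcp_rot: [3.141, 0.053, 0.002]
force: [-2.5, 0.9, 6.1]
width: 0.641
```

drive_tool(
  rows=[
    [0.8, [0, 0, 0], 0],
    [0.8, [0, 0, 0], 0],
    [0.8, [0, 0, 0], 0],
    [0.8, [0, 0, -1], 0],
    [0.8, [0, 0, -3], 0],
    [0.8, [0, 0, -4], 0],
    [0.8, [0, 0, -4], 0],
    [0.8, [0, 0, -4], 0],
    [0.8, [0, 0, -4], 0],
  ],
)

```text
clock: 7.75
eef_pos: [606.5, -51.3, 235.9]
tcp_rot: [3.141, 0.053, 0.002]
force: [0.7, -0.1, 0.4]
width: 0.797
```

```bash
python3 - <<'E'
from h import *
c,im=shot('wrist','w5'); go([480,-45,240],JY)
E
```

```text
tcp [610.8 -51.6 243.7] yaw 0.0337 shift cm [-13.05  -1.1    0.16] turn 0.0002
```

View pics/w5.png

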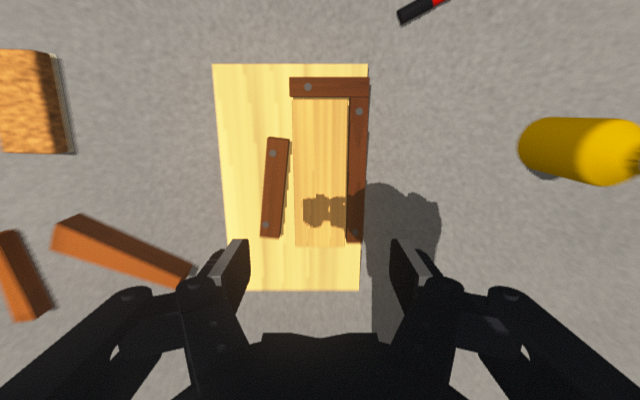

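The wrist view shows the board lying between the strips, top face from about (292,98) to (346,247). Next I measure its gaps and then look at the wedge.

```bash
python3 - <<'E'
from h import *
c,im=shot('wrist','w6'); c0=c
h=sat(im)
g=cv2.cvtColor(im,cv2.COLOR_BGR2GRAY)
cv2.imwrite('pics/w6z.png',cv2.resize(im[50:300,200:390],None,fx=3,fy=2.4,interpolation=cv2.INTER_CUBIC)); print(tool())
E
```

```text
(array([610.62102407, -51.63109508, 240.93471939]), array([[ 9.99324030e-01,  3.35987084e-02,  1.49200895e-02],
       [ 3.36140220e-02, -9.99434587e-01, -7.76717217e-04],
       [ 1.48855568e-02,  1.27771640e-03, -9.99888388e-01]]))
```

View pics/w6z.png

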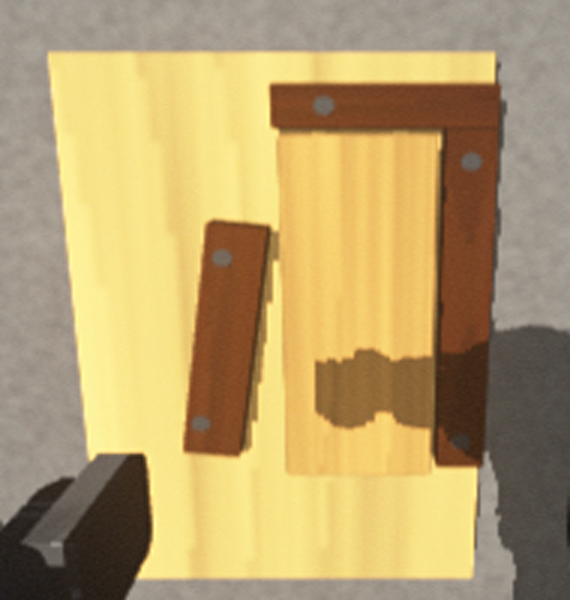

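```bash
python3 - <<'E'
from h import *
c,im=load('w6')
q=lambda P:[(200+x/3,50+y/2.4) for x,y in P]
W=plane(c,q([(276,132),(441,133),(431,474),(287,474)]),58); W[:,1]-=1.2; print('board',tojig(W).round(1).tolist())
W=plane(c,q([(443,140),(436,460),(300,128),(500,128),(271,85),(270,225),(241,455)]),34); W[:,1]-=1.2; print('side,side,end,end,corner,fence',tojig(W).round(1).tolist())
W=plane(c,q([(48,52),(496,52),(475,578)]),18);W[:,1]-=1.2; print('bed',tojig(W).round(1).tolist())
E
```

```text
board [[92.5, -4.5], [92.0, -61.6], [-67.6, -61.2], [-67.5, -5.0]]
side,side,end,end,corner,fence [[89.7, -64.5], [-70.5, -65.2], [95.1, -11.4], [95.0, -85.5], [113.9, -1.1], [50.6, 0.9], [-67.6, 15.9]]
bed [[130.1, 84.2], [130.0, -85.1], [-149.7, -86.0]]
```

```bash
python3 - <<'E'
from h import *
go([*fromjig([12,26])[0],43],JY)
E
```

```text
tcp [610.6 -51.6 240.9] yaw 0.0336 shift cm [-0.64 -5.92 19.78] turn 0.0001
```

drive_tool(
  rows=[
    [0, [-0.4, -2.96, 0], 0],
    [0, [-0.24, -2.96, 0], 0],
    [0, [0, 0, 3], 0],
    [0, [0, 0, 4], 0],
    [0, [0, 0, 4], 0],
    [0, [0, 0, 4], 0],
    [0, [0, 0, 3], 0],
    [0, [0, 0, 1.6], 0],
    [0, [0, 0, 0], 0],
    [0, [0, 0, 0], 0],
  ],
)

```text
clock: 8.85
eef_pos: [598.2, 7.6, 37.1]
tcp_rot: [-3.141, -0.053, 0.001]
force: [-0.3, 0.2, 0.6]
width: 0.007
```

```bash
python3 - <<'E'
from h import *
go([*fromjig([12,10])[0],43],JY)
c,im=shot('wrist','w7')
E
```

```text
tcp [598.2   7.6  37.1] yaw 0.0338 shift cm [ 0.7   1.67 -0.59] turn 0.0003
```

View pics/w7.png

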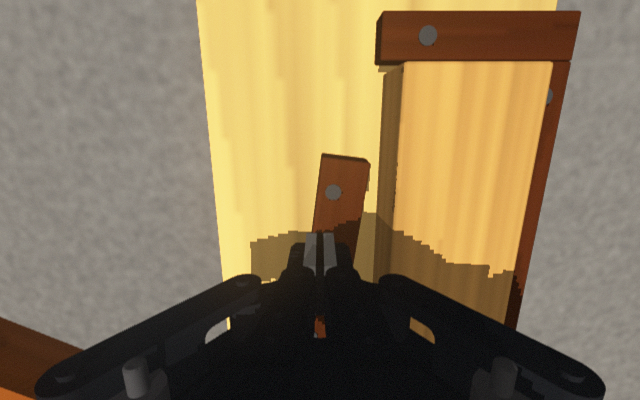

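drive_tool(
  rows=[
    [0, [0.7, 0.3, -0.4], 0],
    [0, [0, 0.5, 0], 0],
    [0, [0, 0.4, 0], 0],
    [0, [0, 0.2, 0], 0],
    [0, [0, 0.2, 0], 0],
    [0, [0, 0, 0], 0],
  ],
)

```text
clock: 9.5
eef_pos: [605.7, -8.7, 41.3]
tcp_rot: [3.141, 0.052, -0.0]
force: [-0.3, 0.3, -0.1]
width: -0.001
```

drive_tool(
  rows=[
    [0, [0, 0.2, 0], 0],
    [0, [0, 0.2, 0], 0],
    [0, [0, 0.1, 0], 0],
    [0, [0, 0, 0], 0],
  ],
)

```text
clock: 9.9
eef_pos: [606.0, -12.7, 41.3]
tcp_rot: [-3.141, -0.054, 0.0]
force: [-0.3, 1.5, -0.5]
width: -0.004
```

drive_tool(
  rows=[
    [0, [0, 0.1, 0], 0],
    [0, [0, 0.1, 0], 0],
    [0, [0, 0.1, 0], 0],
    [0, [0, 0, 0], 0],
  ],
)

```text
clock: 10.3
eef_pos: [606.1, -14.2, 41.4]
tcp_rot: [-3.139, -0.055, 0.0]
force: [-0.3, 5.0, -0.6]
width: 0.002
```

drive_tool(
  rows=[
    [0, [0, 0.1, 0], 0],
    [0, [0, 0.1, 0], 0],
    [0, [0, 0.1, 0], 0],
    [0, [0, 0, 0], 0],
  ],
)

```text
clock: 10.7
eef_pos: [606.0, -14.3, 41.6]
tcp_rot: [-3.135, -0.058, 0.001]
force: [-1.0, 8.0, 2.3]
width: 0.002
```

```bash
python3 - <<'E'
from h import *
c,im=shot('wrist','w8')
E
```

```text
(no output)
```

View pics/w8.png

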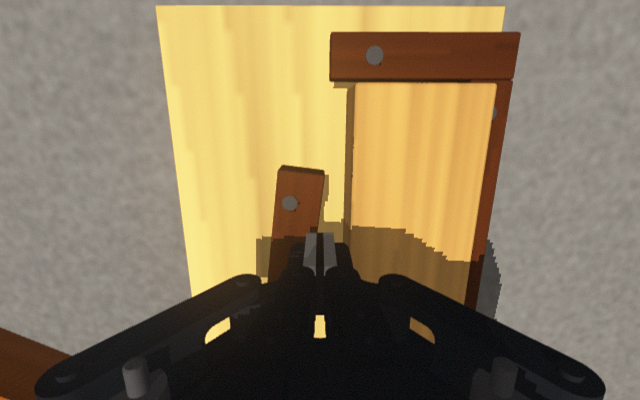

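drive_tool(
  rows=[
    [0, [0, -0.5, 0], 0],
    [0, [0, -1.0, 0], 0],
    [0, [0, 0, -3], 0],
    [0, [0, 0, -4], 0],
    [0.6, [0, 0, -4], 0],
    [0.6, [0, 0, -4], 0],
    [0.6, [0, 0, -4], 0],
    [0.6, [0, 0, 0], 0],
    [0.6, [0, 0, 0], 0],
  ],
)

```text
clock: 11.65
eef_pos: [606.0, -5.3, 232.3]
tcp_rot: [3.14, 0.051, 0.003]
force: [-0.2, -0.0, -1.0]
width: 0.6
```

```bash
python3 - <<'E'
from h import *
c,im=shot('wrist','w9')
go([430,330,232],0.12)
cv2.imwrite('pics/w9z.png',cv2.resize(im[50:300,250:440],None,fx=3,fy=2.4,interpolation=cv2.INTER_CUBIC))
E
```

```text
tcp [605.1  -5.1 230.8] yaw 0.0327 shift cm [-16.4  -34.06  -0.14] turn -0.0873
```

View pics/w9z.png

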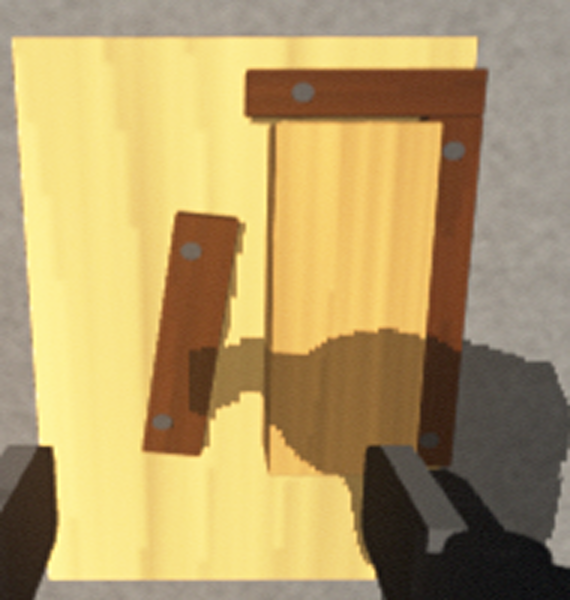

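The board now sits on the side stop: in the crop its right edge runs along the stop from (443,122) to (420,470). Next is the wedge.

drive_tool(
  rows=[
    [0.6, [-1, -2, 0], 0],
    [0.6, [-1.93, -4, 0], 0],
    [0.6, [-1.93, -4, 0], 0],
    [0.6, [-1.93, -4, 0], 0],
    [0.6, [-1.93, -4, 0], 0],
    [0.6, [-1.93, -4, 0], 0],
    [0.6, [-1.93, -4, 0], 0],
    [0.6, [-1.93, -4, 0], 0],
    [0.6, [-1.9, -4, 0], 0],
    [0.6, [0, 0, 0], -0.087],
    [0.6, [0, 0, 0], 0],
    [0.6, [0, 0, 0], 0],
  ],
)

```text
clock: 12.9
eef_pos: [430.5, 328.3, 229.9]
tcp_rot: [3.133, 0.184, -0.003]
force: [0.1, -1.4, -0.0]
width: 0.606
```

```bash
python3 - <<'E'
from h import *
c,im=shot('wrist','w10'); p,M=tool(); print(p,M.round(3).tolist())
E
```

```text
[430.92262282 328.01651217 230.28727314] [[0.993, 0.116, -0.001], [0.116, -0.993, -0.003], [-0.001, 0.002, -1.0]]
```

View pics/w10.png

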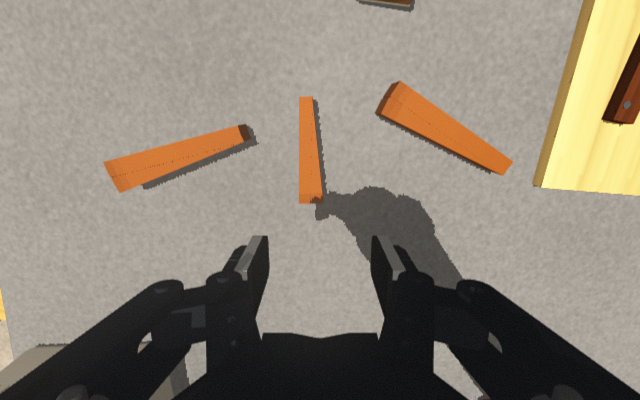

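```bash
python3 - <<'E'
from h import *
c,im=load('w10'); cv2.imwrite('pics/w10z.png',cv2.resize(im[85:215,285:340],None,fx=8,fy=4.6,interpolation=cv2.INTER_NEAREST))
h=sat(im); m=((h[...,1]>120)&(h[...,0]<20)&(h[...,2]>150)).astype(np.uint8)*255; m[:,:285]=0;m[:,340:]=0;m[215:]=0;m[:85]=0
k=blobs(m)[0]; print(cv2.boundingRect(k), cv2.approxPolyDP(k,2.5,True)[:,0].tolist())
L=[];Rr=[]
for v in range(102,196):
    q=np.where(m[v])[0]; L.append((q[0]-.5,v));Rr.append((q[-1]+.5,v))
for n,P in (('L',L),('R',Rr)):
    W=plane(c,P,30).astype(np.float32)[:,:2]; vx,vy,x,y=cv2.fitLine(W,cv2.DIST_HUBER,0,.01,.01).ravel(); print(n,np.arctan2(vy,vx) if vx>0 else np.arctan2(-vy,-vx),x,y)
W=plane(c,L[::20]+Rr[::20],30); print(W.round(1).tolist())
for v in (96.5,202.5): print(v,plane(c,[(308,v)],30).round(1))
E
```

```text
(299, 96, 23, 108) [[311, 96], [299, 97], [300, 203], [309, 203], [312, 197], [321, 195]]
L 0.09743299 444.4413 354.56573
R 0.21868134 456.49088 334.57526
[[504.3, 360.4, 30.0], [483.5, 358.4, 30.0], [462.0, 356.3, 30.0], [439.6, 354.1, 30.0], [416.5, 351.8, 30.0], [506.1, 345.5, 30.0], [485.5, 341.0, 30.0], [464.3, 336.4, 30.0], [442.2, 331.6, 30.0], [419.4, 326.6, 30.0]]
96.5 [[511.1 350.9  30. ]]
202.5 [[393.2 338.3  30. ]]
```

View pics/w10z.png

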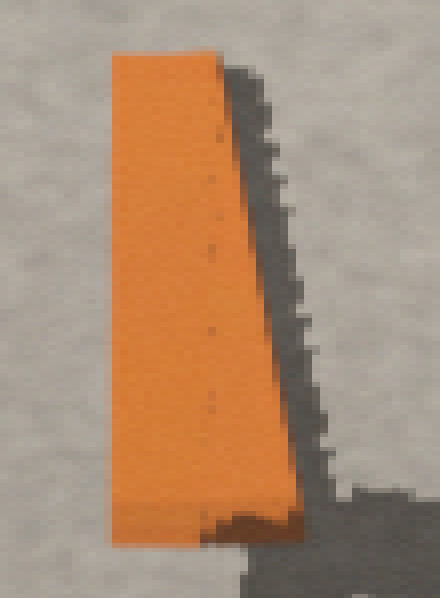

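```bash
python3 - <<'E'
from h import *
go([407.5,336.3,7],0.157)
E
```

```text
tcp [430.9 328.  230.3] yaw 0.1162 shift cm [-2.2  -1.15 22.33] turn -0.0408
```

drive_tool(
  rows=[
    [0.6, [-1.1, -0.58, 2], 0],
    [0.6, [-1.1, -0.57, 3], -0.041],
    [0.6, [0, 0, 4], 0],
    [0.6, [0, 0, 4], 0],
    [0.6, [0, 0, 4], 0],
    [0.6, [0, 0, 3], 0],
    [0.6, [0, 0, 1.6], 0],
    [0.6, [0, 0, 0.5], 0],
    [0.6, [0, 0, 0], 0],
    [0.6, [0, 0, 0], 0],
  ],
)

```text
clock: 13.95
eef_pos: [408.0, 338.8, 11.2]
tcp_rot: [-3.131, -0.251, -0.003]
force: [-0.0, -0.8, -0.2]
width: 0.601
```

```bash
python3 - <<'E'
from h import *
go([407.5,336.3,7],0.157)
c,im=shot('wrist','w11')
E
```

```text
tcp [408.  338.8  11.2] yaw 0.1603 shift cm [-0.09  0.24  0.42] turn 0.0033
```

View pics/w11.png

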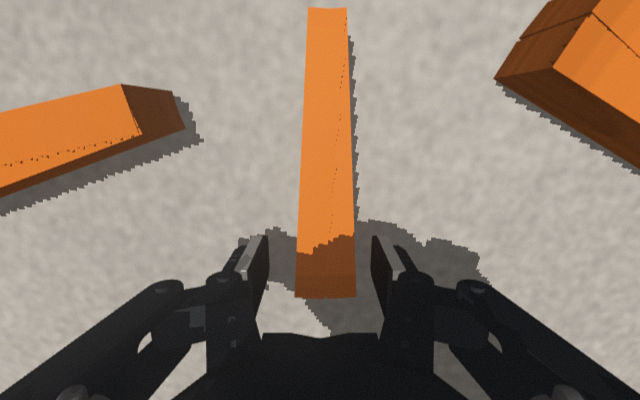

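drive_tool(
  rows=[
    [0.6, [-0.1, 0.2, 0.4], 0],
    [0.6, [0, 0, 0], 0],
    [0, [0, 0, 0], 0],
    [0, [0, 0, 0], 0],
    [0, [0, 0, 0], 0],
    [0, [0, 0, 0], 0],
    [0, [0, 0, 0], 0],
  ],
  grip_force=50,
)

```text
clock: 14.7
eef_pos: [406.4, 336.8, 6.9]
tcp_rot: [-3.131, -0.254, -0.001]
force: [-1.1, -0.4, 5.4]
width: 0.312
```

```bash
python3 - <<'E'
from h import *
go([407.5,336.3,7],0.157)
c,im=shot('wrist','w12')
E
```

```text
tcp [406.4 336.8   6.9] yaw 0.1617 shift cm [ 0.1   0.06 -0.01] turn 0.0047
```

View pics/w12.png

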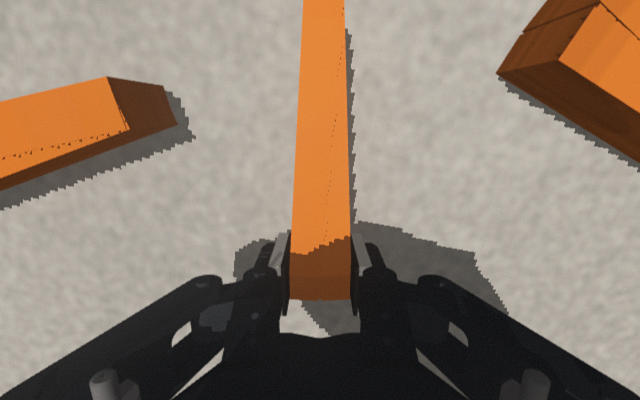

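```bash
python3 - <<'E'
from h import *
c,im=load('w12'); p,M=tool()
h=sat(im); m=((h[...,1]>120)&(h[...,0]<20)&(h[...,2]>90)).astype(np.uint8)*255; m[:,:270]=0;m[:,370:]=0
L=[];Rr=[]
for v in range(3,225,4):
    q=np.where(m[v])[0]; L.append((q[0]-.5,v));Rr.append((q[-1]+.5,v))
a=(plane(c,L,30)-p)@M; b=(plane(c,Rr,30)-p)@M
print(np.polyfit(a[:,0],a[:,1],1),np.polyfit(b[:,0],b[:,1],1))
print(a[[0,-1]].round(1).tolist(),b[[0,-1]].round(1).tolist())
print('thick',((plane(c,[(320,299.5)],30)-p)@M).round(1))
E
```

```text
[  0.07461945 -14.80630845] [-0.05023391 12.52770479]
[[104.2, -7.1, -23.1], [22.9, -13.0, -23.1]] [[104.1, 7.1, -23.1], [22.9, 11.3, -23.1]]
thick [[-13.8  -1.1 -23.1]]
```

drive_tool(
  rows=[
    [0, [0, 0, -1], 0],
    [0, [0, 0, -3], 0],
    [0, [0, 0, -4], 0],
    [0, [0, 0, -4], 0],
    [0, [0, 0, -3], 0],
  ],
)

```text
clock: 15.25
eef_pos: [406.7, 337.2, 159.1]
tcp_rot: [-3.13, -0.254, -0.003]
force: [0.1, -0.5, -0.1]
width: 0.314
```

```bash
python3 - <<'E'
from h import *
T=fromjig([-141,8.4])[0]; print(T); go([*T,70],-0.0145)
p,M=tool(); d=np.array([*T,70])-p; y=-0.0145+0; 
R2=np.array([[np.cos(y),np.sin(y)],[np.sin(y),-np.cos(y)]]); print('after turn',(R2.T@d[:2]/10).round(2))
E
```

```text
[452.89776386 -15.52732957]
tcp [406.7 337.2 159.1] yaw 0.1619 shift cm [-1.14 35.57  8.85] turn 0.1764
after turn [ 5.13 35.2 ]
```

drive_tool(
  rows=[
    [0, [0, 0, 0], 0.088],
    [0, [0, 0, 0], 0.088],
    [0, [0.51, 3.52, 0], 0],
    [0, [0.51, 3.52, 0], 0],
    [0, [0.51, 3.52, 0], 0],
    [0, [0.51, 3.52, 0], 0],
    [0, [0.51, 3.52, 0], 0],
    [0, [0.51, 3.52, 0], 0],
    [0, [0.51, 3.52, 0], 0],
    [0, [0.51, 3.52, 0], 0],
    [0, [0.51, 3.52, 0], 0],
    [0, [0.54, 3.52, 0], 0],
  ],
)

```text
clock: 16.45
eef_pos: [452.5, -17.3, 156.7]
tcp_rot: [-3.141, 0.022, -0.001]
force: [0.2, -0.3, -0.6]
width: 0.315
```

drive_tool(
  rows=[
    [0, [0, 0, 3], 0],
    [0, [0, 0, 3], 0],
    [0, [0, 0, 2], 0],
    [0, [0, 0, 0], 0],
    [0, [0, 0, 0], 0],
    [0, [0, 0, 0], 0],
  ],
)

```text
clock: 17.05
eef_pos: [453.6, -15.8, 77.5]
tcp_rot: [-3.141, 0.022, -0.004]
force: [-0.2, 0.6, -0.3]
width: 0.317
```

```bash
python3 - <<'E'
from h import *
T=fromjig([-141,8.4])[0]; go([*T,26],-0.0145)
c,im=shot('wrist','w13')
E
```

```text
tcp [453.6 -15.8  77.5] yaw -0.014 shift cm [-0.08 -0.03  5.15] turn 0.0005
```

View pics/w13.png

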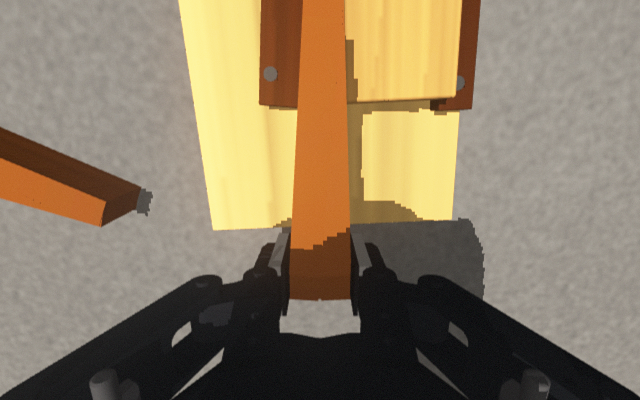

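```bash
python3 - <<'E'
from h import *
c,im=load('w13')
W=plane(c,[(270,74),(260.5,103),(459,83)],34); W[:,1]-=1.2; print(tojig(W).round(1).tolist(),'exp (-50.6,31.5) (-66,~40.6) (-61,-75)')
W=plane(c,[(212,229),(453,221)],18); W[:,1]-=1.2; print(tojig(W).round(1).tolist(),'exp -150,85 / -150,-85')
W=plane(c,[(456.5,97),(347,103)],58); W[:,1]-=1.2; print(tojig(W).round(1).tolist(),'exp board -67.6,-65')
E
```

```text
[[-50.7, 32.3], [-66.3, 39.3], [-60.8, -76.1]] exp (-50.6,31.5) (-66,~40.6) (-61,-75)
[[-149.5, 85.3], [-151.7, -85.6]] exp -150,85 / -150,-85
[[-69.1, -64.9], [-69.3, -9.3]] exp board -67.6,-65
```

drive_tool(
  rows=[
    [0, [0, 0, 2], 0],
    [0, [0, 0, 2], 0],
    [0, [0, 0, 0.9], 0],
    [0, [0, 0, 0.2], 0],
    [0, [0, 0, 0.1], 0],
    [0, [0, 0, 0.1], 0],
    [0, [0, 0, 0], 0],
  ],
)

```text
clock: 17.8
eef_pos: [453.0, -15.9, 24.8]
tcp_rot: [-3.141, 0.022, -0.003]
force: [-1.6, -0.2, 5.2]
width: 0.312
```

```bash
python3 - <<'E'
from h import *
T=fromjig([-141,8.4])[0]; go([*T,26],-0.0145)
c,im=shot('wrist','w14')
E
```

```text
tcp [453.  -15.9  24.8] yaw -0.0141 shift cm [-0.01 -0.03 -0.12] turn 0.0004
```

View pics/w14.png

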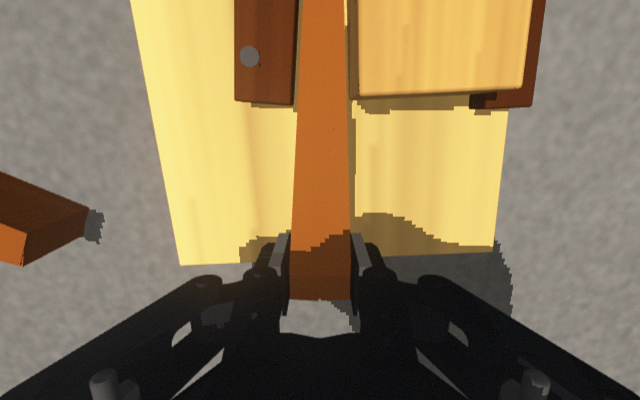

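drive_tool(
  rows=[
    [0, [0.5, 0.01, -0.05], 0],
    [0, [0.7, 0.01, 0], 0],
    [0, [0.7, 0.01, 0], 0],
    [0, [0.7, 0.01, 0], 0],
    [0, [0.4, 0, 0], 0],
    [0, [0, 0, 0], 0],
  ],
)

```text
clock: 18.45
eef_pos: [478.3, -16.9, 24.7]
tcp_rot: [3.141, -0.022, -0.014]
force: [-7.8, 0.7, 13.3]
width: 0.315
```

```bash
python3 - <<'E'
from h import *
p,M=tool(); print(p,M.round(3).tolist(),tojig(p),ctrl.get_state()['force'])
c,im=shot('wrist','w15')
E
```

```text
[478.30215153 -16.91511323  24.74198461] [[1.0, -0.014, -0.009], [-0.014, -1.0, -0.0], [-0.009, 0.001, -1.0]] [[-115.65634809    6.16210717]] [-7.81634366  0.65942319 13.30804102]
```

View pics/w15.png

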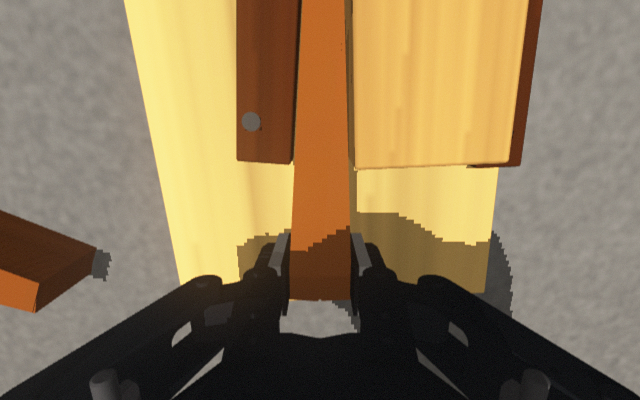

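drive_tool(
  rows=[
    [0, [0, 0.1, -0.1], 0],
    [0, [0, 0.1, -0.1], 0],
    [0, [0, 0, 0], 0],
  ],
)

```text
clock: 18.8
eef_pos: [483.6, -18.3, 26.0]
tcp_rot: [-3.141, 0.021, -0.003]
force: [-0.2, 2.0, -0.2]
width: 0.314
```

drive_tool(
  rows=[
    [0, [0.4, 0, 0.05], 0],
    [0, [0.5, 0, 0], 0],
    [0, [0.5, 0, 0], 0],
    [0, [0.3, 0, 0], 0],
    [0, [0, 0, 0], 0],
  ],
)

```text
clock: 19.3
eef_pos: [499.8, -17.9, 25.1]
tcp_rot: [-3.14, 0.02, 0.0]
force: [-1.0, 4.2, -0.2]
width: 0.313
```

drive_tool(
  rows=[
    [0, [0.3, 0, 0], 0],
    [0, [0.3, 0, 0], 0],
    [0, [0.2, 0, 0], 0],
    [0, [0, 0, 0], 0],
  ],
)

```text
clock: 19.7
eef_pos: [506.2, -17.6, 25.0]
tcp_rot: [-3.14, 0.02, 0.005]
force: [-3.8, 4.9, -0.4]
width: 0.319
```

```bash
python3 - <<'E'
from h import *
p,M=tool(); print(p,tojig(p),ctrl.get_state()['force'])
c,im=shot('wrist','w16')
E
```

```text
[506.19426065 -17.59099762  24.99306967] [[-87.80252636   4.55239111]] [-3.83985171  4.86119798 -0.43033714]
```

View pics/w16.png

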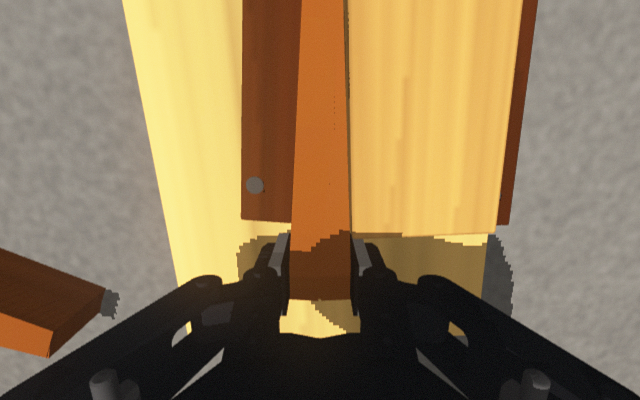

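drive_tool(
  rows=[
    [0.5, [0, 0, 0], 0],
    [0.5, [0, 0, 0], 0],
    [0.5, [0, 0, 0], 0],
    [0.5, [0, 0, -1], 0],
    [0.5, [0, 0, -3], 0],
    [0.5, [-2, 0, -2], 0],
    [0, [-3, 0, 0], 0],
    [0, [-1.2, 0, 0], 0],
    [0, [0, 0, 0], 0],
    [0, [0, 0, 0], 0],
  ],
)

```text
clock: 20.75
eef_pos: [447.0, -18.5, 86.0]
tcp_rot: [3.141, -0.023, 0.005]
force: [0.8, 0.4, 0.3]
width: -0.001
```

```bash
python3 - <<'E'
from h import *
p,M=tool(); print(p,tojig(p),ctrl.get_state()['force'])
c,im=shot('wrist','w17')
E
```

```text
[447.02829705 -18.47732654  86.03622374] [[-146.96498002    5.64824855]] [0.82063019 0.41657751 0.27007423]
```

View pics/w17.png

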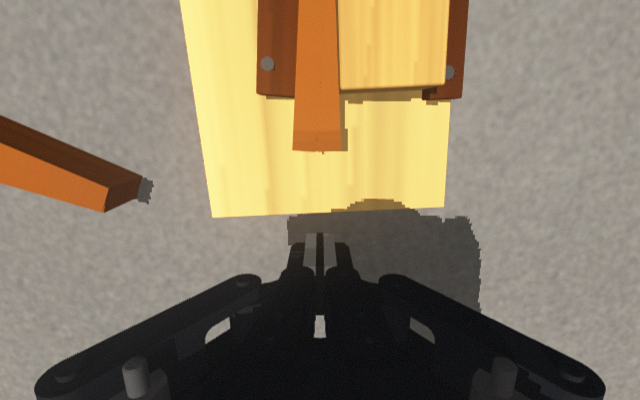

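```bash
python3 - <<'E'
from h import *
c,im=load('w17')
W=plane(c,[(293,150.5),(347,150.5),(320,151)],48); W[:,1]-=1.2; print(tojig(W).round(1))
W=plane(c,[(293,131),(347,131)],48); W[:,1]-=1.2; print(tojig(W).round(1))
print(c['eye'],tojig(c['eye']))
W=plane(c,[(340,90),(446,86)],58); W[:,1]-=1.2; print('board',tojig(W).round(1).tolist())
go([*fromjig([-125,6])[0],30],-0.0145)
E
```

```text
[[-100.8   19.2]
 [-102.4  -12.7]
 [-101.9    3.3]]
[[-89.5  18.4]
 [-91.1 -13. ]]
[514.37538127 -18.28794726 229.09403124] [[-79.64933938   3.58181622]]
board [[-68.9, -9.0], [-69.6, -65.2]]
tcp [447.4 -18.4  85.8] yaw -0.0145 shift cm [ 2.14 -0.13  5.59] turn 0.0
```

drive_tool(
  rows=[
    [0, [1.5, 0, 0], 0],
    [0, [0, 0, 3], 0],
    [0, [0, 0, 2.5], 0],
    [0, [0, 0, 0.4], 0],
    [0, [0, 0, 0], 0],
    [0, [0.8, 0, 0], 0],
    [0, [0, 0, 0], 0],
  ],
)

```text
clock: 21.5
eef_pos: [471.5, -18.6, 27.5]
tcp_rot: [-3.141, 0.022, -0.008]
force: [0.6, -0.2, 0.8]
width: -0.001
```

drive_tool(
  rows=[
    [0, [0.2, 0, 0], 0],
    [0, [0.2, 0, 0], 0],
    [0, [0.2, 0, 0], 0],
    [0, [0.2, 0, 0], 0],
    [0, [0, 0, 0], 0],
  ],
)

```text
clock: 22.0
eef_pos: [477.0, -18.7, 26.4]
tcp_rot: [-3.141, 0.022, -0.001]
force: [-0.3, -0.1, 0.0]
width: -0.002
```

drive_tool(
  rows=[
    [0, [0.2, 0, 0], 0],
    [0, [0.2, 0, 0], 0],
    [0, [0.2, 0, 0], 0],
    [0, [0, 0, 0], 0],
  ],
)

```text
clock: 22.4
eef_pos: [482.5, -18.7, 26.3]
tcp_rot: [-3.141, 0.022, 0.001]
force: [-1.5, -0.3, 1.1]
width: -0.001
```

drive_tool(
  rows=[
    [0, [0.2, 0, 0], 0],
    [0, [0.2, 0, 0], 0],
    [0, [0, 0, 0], 0],
  ],
)

```text
clock: 22.7
eef_pos: [486.5, -18.4, 26.3]
tcp_rot: [-3.141, 0.022, 0.001]
force: [-1.2, 1.6, -0.2]
width: 0.001
```

drive_tool(
  rows=[
    [0, [0.15, 0, 0], 0],
    [0, [0.15, 0, 0], 0],
    [0, [0, 0, 0], 0],
  ],
)

```text
clock: 23.0
eef_pos: [486.9, -18.5, 26.1]
tcp_rot: [-3.141, 0.022, 0.009]
force: [-5.5, 1.7, 4.3]
width: 0.002
```

drive_tool(
  rows=[
    [0, [0.15, 0, 0], 0],
    [0, [0.15, 0, 0], 0],
    [0, [0, 0, 0], 0],
  ],
)

```text
clock: 23.3
eef_pos: [486.8, -18.6, 25.8]
tcp_rot: [-3.141, 0.021, 0.019]
force: [-9.9, 2.0, 6.0]
width: 0.001
```

drive_tool(
  rows=[
    [0, [0.2, 0, 0], 0],
    [0, [0.2, 0, 0], 0],
    [0, [0.2, 0, 0], 0],
    [0, [0, 0, 0], 0],
  ],
)

```text
clock: 23.7
eef_pos: [486.8, -18.7, 25.3]
tcp_rot: [3.141, -0.022, -0.039]
force: [-16.1, 1.9, 12.9]
width: 0.001
```

drive_tool(
  rows=[
    [0, [0.2, 0, 0], 0],
    [0, [0.2, 0, 0], 0],
    [0, [0, 0, 0], 0],
  ],
)

```text
clock: 24.0
eef_pos: [486.7, -18.8, 25.0]
tcp_rot: [3.14, -0.021, -0.052]
force: [-21.0, 2.6, 16.4]
width: -0.005
```

drive_tool(
  rows=[
    [0, [0.25, 0, -0.2], 0],
    [0, [0.25, 0, -0.2], 0],
    [0, [0.2, 0, 0], 0],
    [0, [0, 0, 0], 0],
  ],
)

```text
clock: 24.4
eef_pos: [486.8, -18.8, 26.0]
tcp_rot: [3.14, -0.021, -0.076]
force: [-26.0, 1.7, 3.6]
width: 0.004
```

```bash
python3 - <<'E'
from h import *
p,M=tool(); print(p,tojig(p),ctrl.get_state()['force'])
c,im=shot('wrist','w18')
E
```

```text
[486.82793553 -18.8093195   26.027584  ] [[-107.19879172    3.98340334]] [-25.96433318   1.73570335   3.57638416]
```

View pics/w18.png

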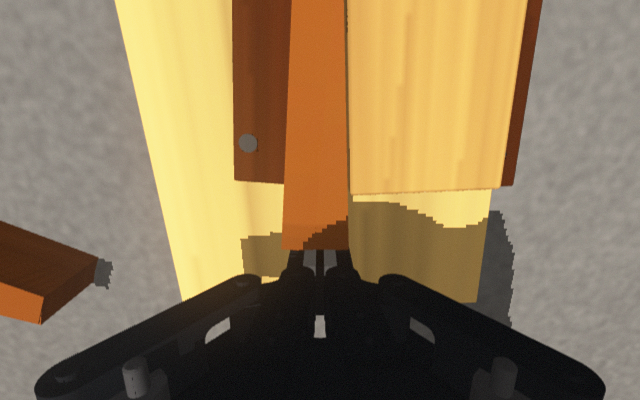

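drive_tool(
  rows=[
    [0, [-1, 0, 0], 0],
    [0, [-2, 0, 0], 0],
    [0, [-2, 0, 0], 0],
    [0, [0, 0, -4], 0],
    [0, [0, 0, -4], 0],
    [0, [0, 0, -4], 0],
    [0, [1.5, 0, -4], 0],
    [0, [3, 0, 0], 0],
    [0, [3, 0, 0], 0],
    [0, [0, 0, 0], 0],
    [0, [0, 0, 0], 0],
    [0, [0, 0, 0], 0],
  ],
)

```text
clock: 25.65
eef_pos: [533.9, -19.8, 190.0]
tcp_rot: [3.141, -0.023, -0.001]
force: [0.7, 0.4, 0.2]
width: -0.001
```

```bash
python3 - <<'E'
from h import *
p,M=tool(); print(p,M.round(3).tolist(),tojig(p),ctrl.get_state()['force'])
c,im=shot('wrist','w19')
cv2.imwrite('pics/w19z.png',cv2.resize(im[20:270,200:430],None,fx=3,fy=2.4,interpolation=cv2.INTER_CUBIC))
E
```

```text
[533.85041766 -19.77817251 190.04664178] [[1.0, -0.015, -0.001], [-0.015, -1.0, -0.0], [-0.001, 0.0, -1.0]] [[-60.23514312   1.4401354 ]] [0.66138185 0.39999719 0.19934027]
```

View pics/w19z.png

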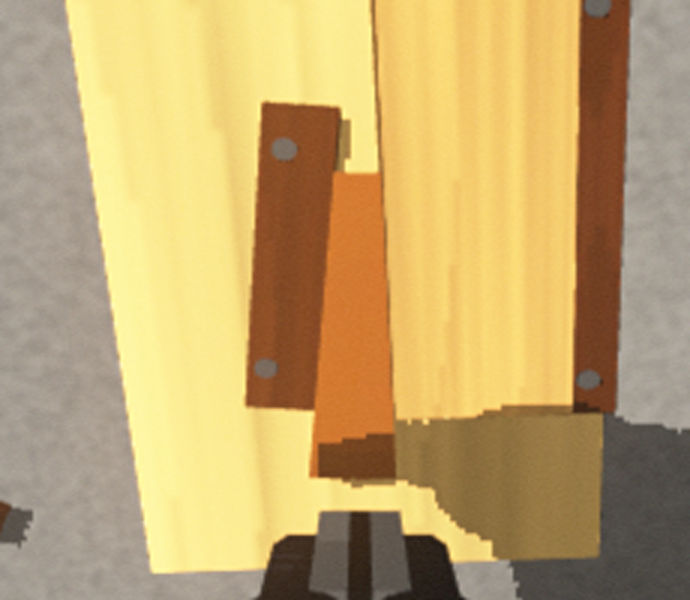

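```bash
python3 - <<'E'
from h import *
c,im=load('w19')
q=lambda P:[(200+x/3,20+y/2.4) for x,y in P]
def m(P,z):
    W=plane(c,q(P),z); W[:,1]-=1.2; return tojig(W).round(1).tolist()
print('tip z48',m([(335,174),(382,174)],48),'thick',m([(311,476),(395,479)],48))
print('board right edge/left/end',m([(579,10),(574,400),(374,10),(394,415),(573,408)],58))
print('side stop face', m([(581,10),(574,405)],34),'screws exp(-61,-75)(34,21)(-50.6,32)',m([(588,380),(284,149),(265,368)],34))
print('bed -150',m([(152,572),(598,556)],18))
E
```

```text
tip z48 [[23.6, 4.5], [22.9, -9.4]] thick [[-94.2, 19.0], [-96.9, -8.7]]
board right edge/left/end [[72.2, -64.5], [-63.5, -65.1], [74.9, -9.2], [-66.7, -9.2], [-66.6, -64.8]]
side stop face [[77.8, -70.5], [-71.8, -70.7]] screws exp(-61,-75)(34,21)(-50.6,32) [[-61.3, -75.2], [34.3, 19.9], [-50.9, 32.3]]
bed -150 [[-150.2, 84.5], [-150.1, -84.5]]
```

```bash
python3 - <<'E'
from h import *
c,im=shot('side','s20'); cv2.imwrite('pics/s20z.png',cv2.resize(im[150:240,270:400],None,fx=6,fy=6,interpolation=cv2.INTER_CUBIC))
E
```

```text
(no output)
```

View pics/s20z.png

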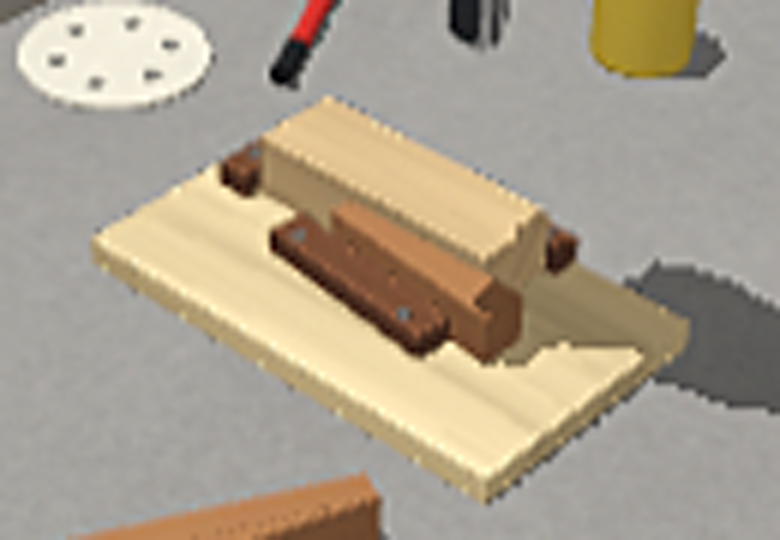

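The side view shows the wedge flat on the bed between fence and board, thick end proud (about crop (495,320)), and the board flat against the stops. Handing in.

```bash
python3 - <<'E'
from h import *
print(job.finish_job())
E
```

```text
the job is handed in; nothing more can be done
None
```

The board and the small wedge are set in the jig, and I handed the job in at about 26 s; it reported no verdict.

**What I did**
- I gripped the oak board across its width, laid it on the jig bed and let go. I then pushed it against the side stop with closed fingers until it stopped moving, at about 8 N.
- I picked the smallest of the three wedges (120 mm long) and slid it thin end first into the slot. It rubbed the fence once on the way in, so I shifted it 2 mm sideways.
- I let go and pushed the thick end with closed fingers. It went no further as the push rose to 26 N. This was a steady push rather than separate taps.

**Last checks** (wrist camera, in the jig's frame, good to about 1–2 mm)

| | Measured | Allowed |
|---|---|---|
| Board centre x | 13.4 mm | 9 to 18 mm |
| Board centre y | −37 mm | −40 to −35.5 mm |
| Wedge centre x | −36 mm | −42 to −25 mm |
| Wedge centre y | 1.4 mm | −4 to 7.5 mm |
| Wedge thin end x | 23 mm | above 15 mm |

- The board is about 1.6 mm from the end stop. Its yaw is within measuring error of the jig's.
- The side camera showed board and wedge lying flat, and the tool was 190 mm up, touching nothing.
- I kept clear of the cork block and the glue bottle and saw no contact with either, but I did not measure their positions again at the end.

**Not confirmed:** I could not measure how hard the wedge presses on the board and jig. That it is locked is inferred from the 26 N push not moving it. One reading disagreed: the side stop's face came out at −70.6 mm instead of −65 mm in the last view. I put this down to the board's top hiding that edge, as two earlier views gave about −65 mm.

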